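# Crank a small offcut tight in the bench clamp

## Robot

A 6-joint arm with a two-finger parallel gripper is mounted at the origin on a cart in front of the work surface, level with it; the furniture and walls round the work are solid. World frame = base frame: x ahead of the robot, y to its left, z up, the work surface at z = 0. Lengths are in mm, angles in rad, forces in N, time in s.
With the tool pointing down it reaches from about 325 to 900 mm from the base axis. Payload 6.1 kg.
Tool frame: the origin (TCP) lies between the finger pads; the fingertips stand 22 mm ahead of it and the grasp point (between the pads) lies 3 mm ahead of it (ctrl.tip_reach is the distance from the TCP to the fingertips, in mm); z points along the fingers, y is the line along which they close (so a half turn about z gives the same grasp; the last joint's range is limited). The gripper opens to 85 mm and grips with 20 to 120 N. Pads are 22 mm wide; open, the fingers measure 114 mm over their backs; the gripper's body (76 mm by 85 mm) begins 54 mm behind the grasp point. The pads swing forward as they close: fully open they stand 13 mm farther back than shut.
Start: joints at [1.082, 0.22, 1.526, -0, 1.395, -0.126], TCP at [221.806, 584.31, 228.5] pointing down, gripper open.
Joint ranges: [-2.98, 2.98], [-0.91, 2.08], [0.09, 2.57], [-1.24, 4.39], [0.2, 2.65], [-2.68, 2.68]. Speed limits (rad/s): [2.57, 2.57, 3.01, 3.14, 3.14, 3.14].

## Interface

Orientations are given as a 3x3 rotation matrix whose columns are the frame's x, y, z axes.
In Python, from station import ctrl gives the robot as it stands.
- The arm moves only by the tool jog_arm, never from a script. Its argument "motion" is a list of rows, each a list of 7 numbers: the shift along the tool's x, y, z in cm, then the turn, a rotation vector about the tool's x, y, z in rad, then the opening, from 0 (shut) to 1 (fully open). A call has exactly 10 rows; each row shifts and turns the commanded pose from where the row before left it, along the tool's axes as they then stand; what a row does not reach is not made up. A row lasts 1/10 s, in which the tool goes at most 50 mm and 8.59 degrees, less where a joint would pass 70% of its speed; a pose out of reach is approached as far as the arm can. A call is refused whole if a number of a shift passes 5 or a number of a turn 0.15, either way. A call with a gripper value outside its range is refused whole. The fingers move at their own pace and stop on an object; "force" is the grip in N (left out, the last holds). Time passes only in rows, so rows that do not move let the fingers close, or fill a call up. It gives the time, the measured TCP pose, the force, the opening and the grip force at its end, in the units of the state.
- ctrl.state(): the state, without advancing time (a new reading comes with each control period).
- ctrl.get_image(name): name is "side" or "top" or "wrist"; returns (picture, depth): 400x640x3 uint8, red, green, blue; 400x640 float32, mm along the optical axis (not along the pixel's ray), 0 where there is no reading.
- ctrl.get_calibration(name): a dict with "fx", "fy", "cx", "cy" (pixels), "rvec" (rotation vector, rad) and "tvec" (3), from world to camera coordinates, as OpenCV has them. Camera axes: x right, y down, z forward; pixel columns grow to the right and rows downward; lengths in mm; the calibration is good to about 2 mm. A picture is of the moment at which its call begins: read the wrist's pose just before it. get_calibration takes no time and is no camera call; for the wrist camera it gives the pose at the moment of the call.
- ctrl.sign_off(): hands the job in; it is judged then, once.
Trained networks look in the newest picture that a camera, given by its name, has taken for a name from the list of things; names that differ only in an ending like _2 or _b are one class to them, and where a whole thing is asked for, a point or a joint stands for the part that bears it (a point fixed in the world has none). Each returns a list of dicts, best first, with "conf" (0 to 1); they miss things now and then, are a little off and sometimes report something else, mostly with a low value. They report only what shows in the picture. A call takes as long as a camera call.
- ctrl.look_for(name, camera): "bbox" ([left, top, right, bottom] in pixels, round what is visible of it).
- ctrl.spot_point(name, camera): "location" ([column, row] in pixels: a listed point, or the origin of a listed thing).
The state is a dict: "clock": time; "joints": joint angles; "qvel": joint speeds; "joint_efforts": joint torques, N m; "ee_pos": TCP position; "ee_rot": TCP orientation; "ft_force": force on the tool from outside, world axes, zero at the start; "moment": the same for the moment, N m; "width": finger opening in mm; "gripper_force": force on a finger pad.
Only numpy, scipy, OpenCV 4.12 (cv2) and the standard library are available. Lean on these libraries where they do the work, as an engineer would, in place of code of your own. Each camera call takes 0.05 s, during which the arm holds its last target. There are 200 camera calls.

## Task

Lay the smaller wooden offcut flat on the bed of the crank clamp, lengthwise between its sprung pad and its fence, and let go of it. Then take the crank by its spinning grip and wind it clockwise in one go, without letting go of the grip on the way, until the pad presses the offcut firmly against the fence with the pad's spring about half compressed (about 50 N); never drive the pad up to its stop. Let go of the crank with the offcut left clamped, and leave the larger offcut alone.

Things in the scene. Friction and masses are not known exactly. Their poses are not given: they have to be found in the camera images.
- block_mid (a point): Centre (half-way up) of the smaller wooden offcut, 40 x 60 x 18 mm, about 22 g, loose on the table beside the clamp, left or right of it (its place may be swapped with that of the larger offcut). Its own y axis runs along its 60 mm length, x along its 40 mm width, z up.
- block: The same smaller offcut; origin at the centre of its underside, axes as above.
- long_offcut: The larger wooden offcut, 45 x 90 x 20 mm, a bystander on the other side of the clamp; origin at the centre of its underside.
- clamp: Grey crank clamp fixed to the table; origin on the table surface (z = 0). Its base plate reaches 50 mm to either side in its x and from -150 to +125 mm in its y; a gearbox (66 mm wide, top at 42 mm, bearing cap to 47 mm) stands at y -136 to -74 mm, an aluminium fence across the +y end.
- bed (a point): Point on the bed, the base plate's flat top, 12 mm above the table, at the clamp's x = 0, y = 30 mm; clamp axes. Lay the offcut's 60 mm length along y, centred on x = 0 within 15 mm. The fence (60 mm wide, 28 mm high) has its upright face somewhere 46 to 62 mm in +y from here, not measured; pad and fence start 78 to 114 mm apart. Nothing stands to either side (x) of the bed.
- crank_axis (a point): Point on the crank's vertical turning axis at the top of the gearbox (clamp frame x = 0, y = -105 mm, 47 mm above the table).
- grip_mid (a point): Centre (half-way up) of the crank's upright black grip, a cylinder 22 mm in diameter and 45 mm tall that spins freely on its pin, so the hand need not turn with it. It stands on the crank arm 40 mm from the crank axis: underside 60 mm, middle 82.5 mm, top 105 mm above the table; the arm's top is 58 mm above the table.
- crank (a joint): Crank angle c (rad), grows clockwise seen from above; starts from -2 to 2, ends at 13. It drives the sprung pad (44 mm wide, 2 to 26 mm above the bed) to the fence: unloaded, the pad's face is at the clamp's y = -12 + 5 c mm. Pad springs: 25 N per mm, stop at 4 mm (100 N). Push along the circle at the grip: about 7.5 N of gear friction, plus 1.25 N per 10 N of pad force. It stays put when let go, up to about 60 N.

How it is judged:
By the outcome, as a careful person would: the job done as asked, in the order asked, and still so for the second after the job is handed in, with the robot touching nothing.
It also fails if it takes over 72 s, if anything falls off the work surface, if the arm or the gripper's body presses on something with over 40 N, if the wrist force passes 120 N, or if a joint passes its speed limit or range.

## Working session

There is one attempt and no reset: what is moved stays moved. The work goes in short steps, Python scripts to look and compute and a tool call to move; the robot and the scene stay as the last step left them, time stands still between calls to the robot, and variables do not carry over. Pictures are saved under pics/ and viewed, at most 12 in all, crops included, and the job is handed in when it is done.

Besides the shell and the picture viewer there is one more tool, called after ">>>" in YAML: its name, and indented under it one key for each argument. jog_arm: Moves the arm, as the interface text tells. Its arguments: {"type":"object","properties":{"motion":{"type":"array","items":{"type":"array","items":{"type":"number"}}},"force":{"type":"number"}},"required":["motion"]}

```bash
ls; mkdir -p pics
cat > h.py <<'E'
import numpy as np,cv2
from station import ctrl
def cal(n):
    c=ctrl.get_calibration(n);R=cv2.Rodrigues(np.array(c["rvec"],float))[0]
    return c,R,np.array(c["tvec"],float).ravel()
def ray(n,px,z):
    "world point of pixel on plane height z"
    c,R,t=cal(n);d=R.T@np.array([(px[0]-c["cx"])/c["fx"],(px[1]-c["cy"])/c["fy"],1]);o=-R.T@t
    return o+d*(z-o[2])/d[2]
def cloud(n,D):
    c,R,t=cal(n);v,u=np.mgrid[:400,:640]
    P=np.stack([(u-c["cx"])/c["fx"]*D,(v-c["cy"])/c["fy"]*D,D],-1)
    return (P-t)@R
def save(n,f):
    I,D=ctrl.get_image(n);cv2.imwrite("pics/"+f,I[:,:,::-1].copy());return I,D
E
python3 - <<'E'
from h import *
s=ctrl.state();print(s)
I,D=save("top","top1.png");I2,D2=save("side","side1.png")
for nm,z in [("block_mid",9),("long_offcut",0),("bed",12),("crank_axis",47),("grip_mid",82.5),("clamp",0)]:
  for c in ("top","side"):
    for r in ctrl.spot_point(nm,c)[:2]:
      print(nm,c,np.round(r["location"]),round(r["conf"],2),ray(c,r["location"],z).round(1))
E
```

```text
pics
{'clock': 0.0, 'joints': array([ 1.08189584e+00,  2.21242950e-01,  1.52765685e+00,  2.43425469e-05,
        1.39469271e+00, -1.26097846e-01]), 'qvel': array([ 0.00050906,  0.00026303,  0.00114885, -0.00052045, -0.00187473,
        0.00197581]), 'joint_efforts': array([-1.61911183e-03, -4.96886909e+01, -3.89402533e+01, -2.50678795e-04,
        1.09534213e-02,  1.79622793e-05]), 'ee_pos': array([221.50640887, 583.75761983, 227.36462416]), 'ee_rot': array([[-9.34904199e-01,  3.54898883e-01, -9.60398978e-04],
       [ 3.54900076e-01,  9.34902593e-01, -1.75431149e-03],
       [ 2.75276308e-04, -1.98095884e-03, -9.99998000e-01]]), 'ft_force': array([-1.25406692,  1.06170141, -0.28589159]), 'moment': array([-0.0592479 ,  0.0142008 , -0.03455964]), 'gripper_force': 0.0, 'width': 85.37836985419554}
block_mid top [423. 222.] 0.59 [ 484.4 -261.6    9. ]
block_mid side [332. 165.] 0.55 [ 484.2 -274.3    9. ]
long_offcut top [218. 225.] 0.62 [486.8 252.8   0. ]
long_offcut side [327. 298.] 0.94 [481.6 258.2  -0. ]
bed top [306. 219.] 0.78 [496.5  32.2  12. ]
bed side [326. 218.] 0.8 [492.4  17.2  12. ]
crank_axis top [362. 227.] 0.89 [ 474.2 -104.    47. ]
crank_axis top [321. 224.] 0.43 [483.4  -4.2  47. ]
crank_axis side [336. 178.] 0.94 [ 472.  -119.3   47. ]
crank_axis side [332. 164.] 0.29 [ 485.  -202.8   47. ]
grip_mid top [382. 215.] 0.48 [ 500.6 -144.5   82.5]
grip_mid side [326. 162.] 0.56 [ 497.4 -139.2   82.5]
clamp top [314. 224.] 0.61 [484.2  10.7   0. ]
clamp side [324. 222.] 0.88 [497.5  17.1  -0. ]
```

Run:
```python
import cv2,numpy as np
a=cv2.imread("pics/top1.png")[130:320,160:480];b=cv2.imread("pics/side1.png")[90:360,180:500]
a=cv2.resize(a,None,fx=2.2,fy=1.45*2.2/1.45);cv2.imwrite("pics/v1.png",a)
cv2.imwrite("pics/v2.png",cv2.resize(b,None,fx=2.2,fy=2.2))
```

```text
(no output)
```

View pics/v1.png

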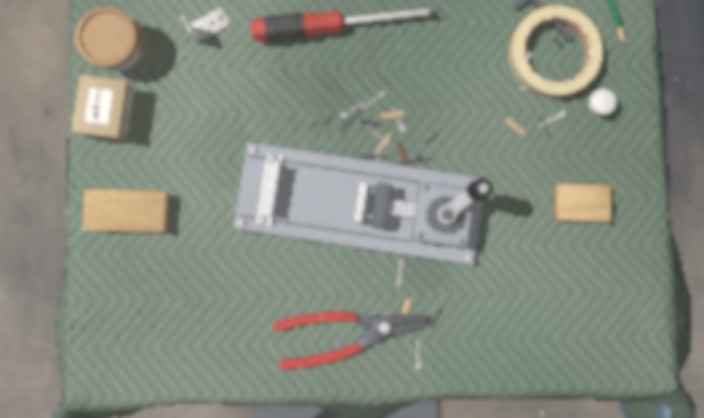

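View pics/v2.png

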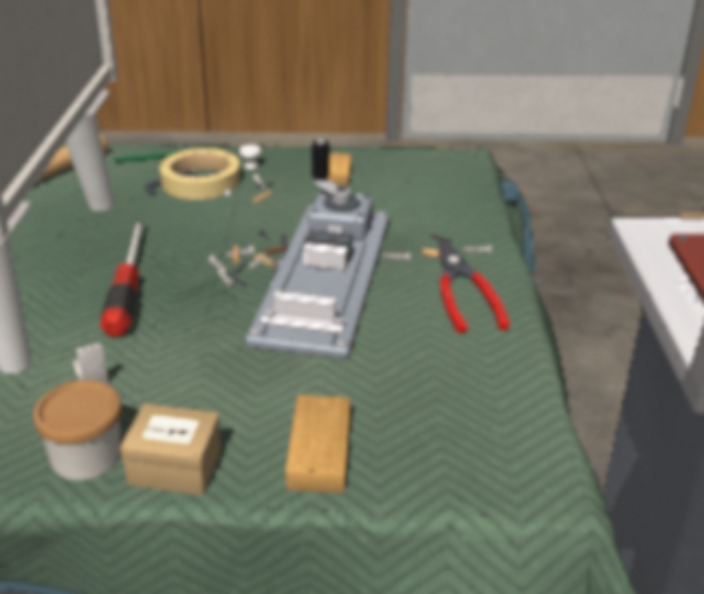

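The top view shows the block (3D ≈ [484, -262]) at px (423,222), to the right of the clamp. The fence is at the left (+y) end, the crank at the right end with its grip up-right, and the larger offcut far left. The side view agrees. Next I get the block and clamp angles by colour segmentation.

Run:
```python
from h import *
I=cv2.imread("pics/top1.png");H=cv2.cvtColor(I,cv2.COLOR_BGR2HSV).astype(int)
def rect(m,z,name):
    n,l,st,_=cv2.connectedComponentsWithStats(m.astype(np.uint8));k=1+st[1:,4].argmax()
    v,u=np.nonzero(l==k);P=np.array([ray("top",(a,b),z)[:2] for a,b in zip(u,v)],np.float32)
    r=cv2.minAreaRect(P);b=cv2.boxPoints(r);e=b[1]-b[0];f=b[2]-b[1];L=e if np.hypot(*e)>np.hypot(*f) else f
    L=L*np.sign(L[1]);print(name,st[k],np.round(r[0],1),np.round(r[1],1),"len-axis yaw deg",np.degrees(np.arctan2(L[1],L[0])).round(1))
w=(H[...,0]>8)&(H[...,0]<25)&(H[...,1]>80)
m=np.zeros_like(w);m[205:240,405:445]=1;rect(w&m,18,"block")
g=(H[...,1]<60)&(H[...,2]>100);m[:]=0;m[190:255,262:390]=1;rect(g&m,12,"clamp")
print(ctrl.tip_reach)
```

```text
block [412 214  26  17 403] [ 484.3 -262.9] [62.6 40.2] len-axis yaw deg 87.6Traceback (most recent call last):
  File "<stdin>", line 10, in <module>
  File "<stdin>", line 5, in rect
  File "h.py", line 8, in ray
    c,R,t=cal(n);d=R.T@np.array([(px[0]-c["cx"])/c["fx"],(px[1]-c["cy"])/c["fy"],1]);o=-R.T@t
          ~~~^^^
  File "h.py", line 4, in cal
    c=ctrl.get_calibration(n);R=cv2.Rodrigues(np.array(c["rvec"],float))[0]
ValueError: time passes only in moves, steps and waits
```

```bash
cat >> h.py <<'E'
from scipy.spatial.transform import Rotation as Ro
def plan(target,yaw,n=10,s=None,op=1):
    """rows for straight line to target (tool down, tool-y yaw in deg)"""
    s=s or ctrl.state();p=s["ee_pos"];Rm=s["ee_rot"];y=np.radians(yaw)
    yy=np.array([np.cos(y),np.sin(y),0]);z=np.array([0,0,-1.]);G=np.stack([np.cross(yy,z),yy,z],1)
    rv=Ro.from_matrix(Rm.T@G).as_rotvec();d=(np.array(target)-p)/n
    rows=[]
    for i in range(n):
        Ri=Rm@Ro.from_rotvec(rv*i/n).as_matrix();rows.append(np.r_[Ri.T@d/10,rv/n,op].round(3).tolist())
    print("max mm/row",np.linalg.norm(d).round(1));print(str(rows).replace(" ",""))
E
python3 - <<'E'
from h import *
plan([450,150,300],33)
E
```

```text
max mm/row 49.6
[[-3.675,-3.251,-0.715,0.0,-0.0,0.063,1.0],[-3.873,-3.012,-0.715,0.0,-0.0,0.063,1.0],[-4.055,-2.762,-0.715,0.0,-0.0,0.063,1.0],[-4.222,-2.5,-0.715,0.0,-0.0,0.063,1.0],[-4.371,-2.228,-0.715,0.0,-0.0,0.063,1.0],[-4.503,-1.948,-0.715,0.0,-0.0,0.063,1.0],[-4.617,-1.659,-0.715,0.0,-0.0,0.063,1.0],[-4.713,-1.364,-0.715,0.0,-0.0,0.063,1.0],[-4.79,-1.064,-0.715,0.0,-0.0,0.063,1.0],[-4.847,-0.759,-0.715,0.0,-0.0,0.063,1.0]]
```

>>> jog_arm:
  motion:
    - [-3.67,-3.25,-0.71,0,0,0.063,1]
    - [-3.87,-3.01,-0.71,0,0,0.063,1]
    - [-4.05,-2.76,-0.71,0,0,0.063,1]
    - [-4.22,-2.5,-0.71,0,0,0.063,1]
    - [-4.37,-2.23,-0.71,0,0,0.063,1]
    - [-4.5,-1.95,-0.71,0,0,0.063,1]
    - [-4.62,-1.66,-0.71,0,0,0.063,1]
    - [-4.71,-1.36,-0.71,0,0,0.063,1]
    - [-4.79,-1.06,-0.71,0,0,0.063,1]
    - [-4.85,-0.76,-0.71,0,0,0.063,1]

```text
clock: 1.7
ee_pos: [450.9, 148.4, 300.2]
ee_rot: [[-0.544, 0.839, 0.001], [0.839, 0.544, 0.0], [-0.0, 0.001, -1.0]]
ft_force: [0.5, 1.0, -0.4]
width: 85.1
gripper_force: 0.0
```

Run:
```python
from h import *
s=ctrl.state();print(s["ee_pos"],s["joints"],s["clock"])
c,R,t=cal("wrist");print("cam at",-R.T@t,"dir",R[2],"x",R[0])
I,D=save("wrist","w1.png")
for nm,z in [("bed",12),("crank_axis",47),("grip_mid",82.5)]:
    for r in ctrl.spot_point(nm,"wrist")[:1]: print(nm,np.round(r["location"]),round(r["conf"],2),ray("wrist",r["location"],z).round(1))
plan([484.5,-263,110],-2.4)
```

```text
[450.89187448 148.44552845 300.22863789] [ 1.51619876e-01 -1.87780122e-01  1.80642398e+00  1.18882907e-04
  1.52173044e+00 -4.23818889e-01] 1.7
cam at [412.689181   208.16252766 444.18346381] dir [ 0.15412335 -0.23651887 -0.95932519] x [8.39189546e-01 5.43838540e-01 7.40761577e-04]
bed [300. 243.] 0.75 [498.7  22.5  12. ]
crank_axis [243. 307.] 0.78 [ 472.2 -101.9   47. ]
grip_mid [242. 348.] 0.88 [ 499.5 -136.6   82.5]
max mm/row 45.5
[[-3.645,-1.961,1.895,0.0,-0.0,0.062,1.0],[-3.759,-1.732,1.895,0.0,-0.0,0.062,1.0],[-3.858,-1.497,1.895,0.0,-0.0,0.062,1.0],[-3.943,-1.256,1.895,0.0,-0.0,0.062,1.0],[-4.013,-1.011,1.896,0.0,-0.0,0.062,1.0],[-4.068,-0.761,1.896,0.0,-0.0,0.062,1.0],[-4.107,-0.509,1.896,0.0,-0.0,0.062,1.0],[-4.13,-0.254,1.896,0.0,-0.0,0.062,1.0],[-4.138,0.001,1.896,0.0,-0.0,0.062,1.0],[-4.13,0.256,1.897,0.0,-0.0,0.062,1.0]]
```

View pics/w1.png

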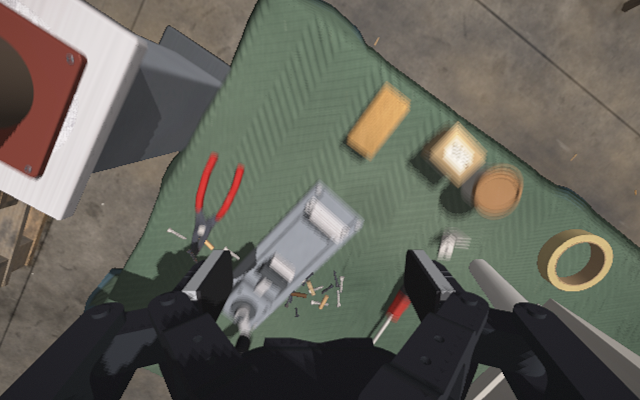

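The wrist view shows the clamp clearly: fence at px (325,222), pad at (270,275), grip at (243,345). I'll measure its geometry from the depth, then move on.

```bash
cat >> h.py <<'E'
def fit(P,lo,hi,box):
    m=(P[...,2]>lo)&(P[...,2]<hi)&(P[...,0]>box[0])&(P[...,0]<box[1])&(P[...,1]>box[2])&(P[...,1]<box[3])
    return P[m]
E
python3 - <<'E'
from h import *
c,R,t=cal("wrist");I,D=ctrl.get_image("wrist");D=np.where(D>0,D,np.nan)
P=(lambda v,u:(np.stack([(u-c["cx"])/c["fx"]*D,(v-c["cy"])/c["fy"]*D,D],-1)-t)@R)(*np.mgrid[:400,:640])
np.save("P1.npy",P)
Q=fit(P,8,16,(400,620,-180,180));r=cv2.minAreaRect(Q[:,:2].astype(np.float32));print("bed",len(Q),r,np.median(Q[:,2]))
F=fit(P,36,44,(420,580,40,160));r=cv2.minAreaRect(F[:,:2].astype(np.float32));print("fence",len(F),r,np.median(F[:,2]))
G=fit(P,99,112,(400,560,-200,0));print("grip",len(G),np.median(G,0))
E
```

```text
bed 5819 ((490.6509094238281, -9.804229736328125), (271.8535461425781, 99.68439483642578), 80.37393188476562) 10.402004743566424
fence 203 ((507.1033020019531, 86.07513427734375), (8.147200584411621, 59.806846618652344), 81.0053482055664) 38.0070595220743
grip 19 [ 496.79541747 -125.37538737  101.26312524]
```

>>> jog_arm:
  motion:
    - [-3.65,-1.96,1.9,0,0,0.062,1]
    - [-3.76,-1.73,1.9,0,0,0.062,1]
    - [-3.86,-1.5,1.9,0,0,0.062,1]
    - [-3.94,-1.26,1.9,0,0,0.062,1]
    - [-4.01,-1.01,1.9,0,0,0.062,1]
    - [-4.07,-0.76,1.9,0,0,0.062,1]
    - [-4.11,-0.51,1.9,0,0,0.062,1]
    - [-4.13,-0.25,1.9,0,0,0.062,1]
    - [-4.14,0,1.9,0,0,0.062,1]
    - [-4.13,0.26,1.9,0,0,0.062,1]

```text
clock: 2.95
ee_pos: [485.5, -261.5, 108.5]
ee_rot: [[0.041, 0.999, 0.0], [0.999, -0.041, 0.001], [0.001, 0.0, -1.0]]
ft_force: [1.0, -0.4, 0.4]
width: 85.3
gripper_force: 0.0
```

Run:
```python
from h import *
s=ctrl.state();print(s["ee_pos"],s["joints"])
c,R,t=cal("wrist");I,D=save("wrist","w2.png");D=np.where(D>0,D,np.nan)
P=(lambda v,u:(np.stack([(u-c["cx"])/c["fx"]*D,(v-c["cy"])/c["fy"]*D,D],-1)-t)@R)(*np.mgrid[:400,:640])
Q=fit(P,12,24,(440,530,-310,-215))
H=cv2.cvtColor(I,cv2.COLOR_RGB2HSV)
r=cv2.minAreaRect(Q[:,:2].astype(np.float32));print("block",len(Q),r,np.median(Q[:,2]))
for q in ctrl.spot_point("block_mid","wrist")[:1]: print(q,ray("wrist",q["location"],9))
```

```text
[ 485.52836231 -261.49369574  108.51051034] [-6.37357237e-01  1.64964286e-01  1.82734814e+00  5.53789985e-04
  1.14957456e+00 -5.96604976e-01]
block 3178 ((487.23388671875, -265.1466064453125), (60.46711349487305, 39.55268859863281), 86.54378509521484) 16.472009599173198
{'location': [319.9, 203.3], 'conf': 0.78} [ 485.8538099  -265.03820627    9.        ]
```

View pics/w2.png

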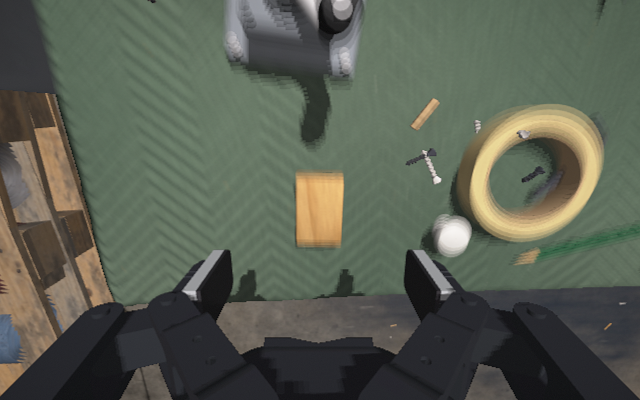

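Run:
```python
from h import *
print(ctrl.tip_reach)
plan([486.5,-265,25],-3.5)
```

```text
22.0
max mm/row 8.1
[[-0.018,0.03,0.81,-0.0,-0.0,0.002,1.0],[-0.017,0.03,0.81,-0.0,-0.0,0.002,1.0],[-0.017,0.03,0.81,-0.0,-0.0,0.002,1.0],[-0.017,0.03,0.81,-0.0,-0.0,0.002,1.0],[-0.017,0.029,0.81,-0.0,-0.0,0.002,1.0],[-0.017,0.029,0.81,-0.0,-0.0,0.002,1.0],[-0.017,0.029,0.81,-0.0,-0.0,0.002,1.0],[-0.016,0.028,0.81,-0.0,-0.0,0.002,1.0],[-0.016,0.028,0.81,-0.0,-0.0,0.002,1.0],[-0.016,0.028,0.81,-0.0,-0.0,0.002,1.0]]
```

>>> jog_arm:
  motion:
    - [-0.02,0.04,1.3,0,0,0.003,1]
    - [-0.02,0.04,1.3,0,0,0.003,1]
    - [-0.02,0.04,1.3,0,0,0.003,1]
    - [-0.02,0.04,1.3,0,0,0.003,1]
    - [-0.02,0.04,1.3,0,0,0.003,1]
    - [-0.03,0.04,1.0,0,0,0.003,1]
    - [-0.04,0.04,0.6,0,0,0.002,1]
    - [0,0,0.2,0,0,0,1]
    - [0,0,0,0,0,0,0.8]
    - [0,0,0,0,0,0,0.6]
  force: 30

```text
clock: 4.05
ee_pos: [487.8, -264.4, 27.0]
ee_rot: [[0.062, 0.998, 0.001], [0.998, -0.062, -0.001], [-0.001, 0.001, -1.0]]
ft_force: [-0.0, -0.4, -0.6]
width: 59.2
gripper_force: 0.0
```

>>> jog_arm:
  motion:
    - [0,0,0,0,0,0,0.5]
    - [0,0,0,0,0,0,0.4]
    - [0,0,0,0,0,0,0.3]
    - [0,0,0,0,0,0,0.3]
    - [0,0,0,0,0,0,0.3]
    - [0,0,0,0,0,0,0.3]
    - [0,0,0,0,0,0,0.3]
    - [0,0,0,0,0,0,0.3]
    - [0,0,0,0,0,0,0.3]
    - [0,0,0,0,0,0,0.3]

```text
clock: 5.05
ee_pos: [487.5, -264.0, 26.5]
ee_rot: [[0.062, 0.998, 0.0], [0.998, -0.062, -0.0], [-0.0, 0.0, -1.0]]
ft_force: [0.0, 1.2, -0.2]
width: 25.7
gripper_force: 0.0
```

Run:
```python
from h import *
I,D=save("wrist","w3.png");s=ctrl.state();print(s["ee_pos"],s["width"],s["ft_force"])
```

```text
[ 487.46669809 -264.01619377   26.47857233] 25.689247061558202 [ 0.1893952  -0.00625555  0.17083761]
```

View pics/w3.png

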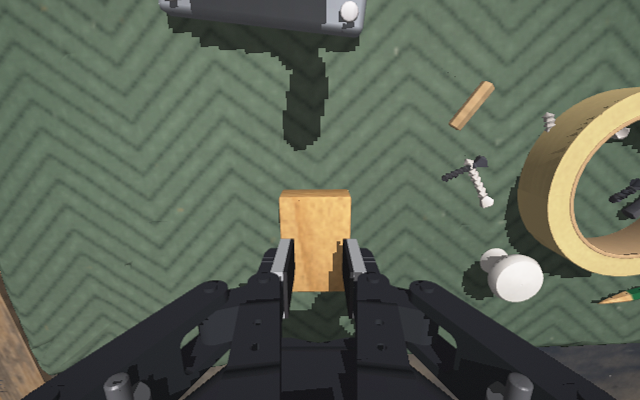

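The fingers closed above the block: the pads at px (288,260) and (350,260) cover its edges. The block hasn't moved, so I'll read the fingertip heights from depth.

Run:
```python
from h import *
c,R,t=cal("wrist");I,D=ctrl.get_image("wrist")
P=(lambda v,u:(np.stack([(u-c["cx"])/c["fx"]*D,(v-c["cy"])/c["fy"]*D,D],-1)-t)@R)(*np.mgrid[:400,:640])
for v in range(225,320,8): print(v,[(u,P[v,u].round().astype(int).tolist()) for u in (278,283,287,290,315,346,352)])
```

```text
225 [(278, [463, -258, -2]), (283, [469, -252, 15]), (287, [472, -251, 17]), (290, [473, -251, 17]), (315, [487, -252, 16]), (346, [505, -253, 17]), (352, [510, -261, -2])]
233 [(278, [463, -263, -2]), (283, [469, -256, 16]), (287, [471, -256, 17]), (290, [473, -256, 16]), (315, [487, -257, 17]), (346, [505, -258, 17]), (352, [510, -266, -3])]
241 [(278, [462, -269, -2]), (283, [472, -252, 37]), (287, [474, -253, 36]), (290, [475, -253, 36]), (315, [487, -262, 17]), (346, [503, -254, 35]), (352, [506, -254, 37])]
249 [(278, [470, -252, 44]), (283, [473, -252, 45]), (287, [475, -252, 46]), (290, [476, -253, 44]), (315, [487, -266, 18]), (346, [502, -254, 45]), (352, [505, -255, 44])]
257 [(278, [471, -252, 53]), (283, [473, -253, 52]), (287, [475, -252, 54]), (290, [477, -253, 52]), (315, [486, -272, 17]), (346, [502, -257, 48]), (352, [504, -255, 52])]
265 [(278, [472, -252, 60]), (283, [474, -253, 60]), (287, [476, -253, 60]), (290, [476, -257, 53]), (315, [486, -277, 17]), (346, [502, -260, 50]), (352, [503, -254, 60])]
273 [(278, [473, -253, 66]), (283, [475, -254, 65]), (287, [47
[... 275 characters left out ...]
9, 65])]
289 [(278, [475, -252, 79]), (283, [475, -259, 68]), (287, [476, -260, 66]), (290, [476, -267, 56]), (315, [485, -293, 17]), (346, [501, -270, 53]), (352, [503, -263, 65])]
297 [(278, [475, -252, 84]), (283, [474, -262, 68]), (287, [475, -264, 65]), (290, [475, -271, 56]), (315, [483, -312, -2]), (346, [501, -275, 52]), (352, [502, -266, 65])]
305 [(278, [478, -246, 96]), (283, [474, -266, 69]), (287, [475, -269, 64]), (290, [475, -274, 58]), (315, [483, -318, -2]), (346, [504, -319, -2]), (352, [502, -270, 66])]
313 [(278, [478, -247, 99]), (283, [474, -269, 69]), (287, [475, -272, 66]), (290, [465, -324, -2]), (315, [483, -324, -2]), (346, [504, -325, -1]), (352, [502, -274, 66])]
```

>>> jog_arm:
  motion:
    - [0,0,0,0,0,0,0.66]
    - [0,0,0,0,0,0,0.66]
    - [0,0,0,0,0,0,0.66]
    - [0,0,0,0,0,0,0.66]
    - [0,0,0.3,0,0,0,0.66]
    - [0,0,0.3,0,0,0,0.66]
    - [0,0,0.3,0,0,0,0.66]
    - [0,0,0.2,0,0,0,0.66]
    - [0,0,0,0,0,0,0.66]
    - [0,0,0,0,0,0,0.66]

```text
clock: 6.15
ee_pos: [487.4, -264.0, 15.4]
ee_rot: [[0.062, 0.998, -0.0], [0.998, -0.062, 0.0], [0.0, -0.0, -1.0]]
ft_force: [-0.8, 1.1, 0.2]
width: 56.4
gripper_force: 0.0
```

Run:
```python
from h import *
c,R,t=cal("wrist");I,D=save("wrist","w4.png")
P=(lambda v,u:(np.stack([(u-c["cx"])/c["fx"]*D,(v-c["cy"])/c["fy"]*D,D],-1)-t)@R)(*np.mgrid[:400,:640])
s=ctrl.state();print(s["ee_pos"],s["width"],s["ft_force"],"cam",-R.T@t)
m=(abs(P[...,1]-s["ee_pos"][1]-11)<5)&(abs(abs(P[...,0]-s["ee_pos"][0])-34)<9)&(D>0)&(P[...,2]>5)
for sg in (-1,1):
    q=P[m&(sg*(P[...,0]-s["ee_pos"][0])>0)];q=q[np.argsort(q[:,2])];print(len(q),q[:8].round(0).tolist())
```

```text
[ 487.52522545 -264.07103989   15.5340887 ] 56.161326590041035 [ 0.35956072 -0.15247178 -0.31091578] cam [ 492.93378872 -192.82409778  159.36964252]
2685 [[461.0, -257.0, 21.0], [461.0, -256.0, 21.0], [461.0, -257.0, 21.0], [461.0, -258.0, 22.0], [461.0, -253.0, 23.0], [461.0, -253.0, 23.0], [461.0, -254.0, 24.0], [461.0, -254.0, 24.0]]
3445 [[517.0, -257.0, 22.0], [517.0, -257.0, 23.0], [517.0, -258.0, 23.0], [517.0, -257.0, 24.0], [518.0, -256.0, 24.0], [518.0, -256.0, 24.0], [522.0, -256.0, 25.0], [522.0, -256.0, 25.0]]
```

View pics/w4.png

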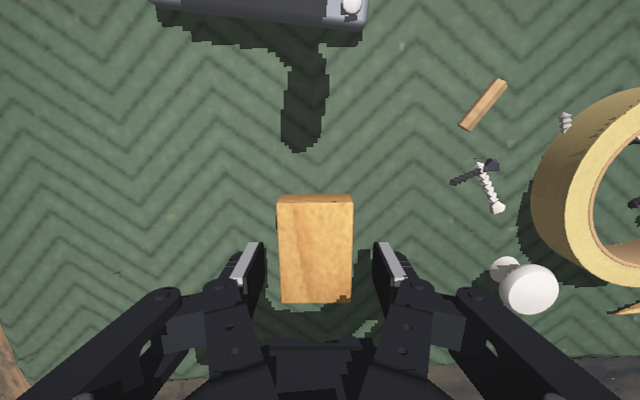

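The fingertips are really about 6 mm above the TCP height, 28 mm off the stated reach. So I go by the measured offset and descend 15 mm more, then close.

>>> jog_arm:
  motion:
    - [0,0,0.4,0,0,0,0.66]
    - [0,0,0.4,0,0,0,0.66]
    - [0,0,0.4,0,0,0,0.66]
    - [0,0,0.3,0,0,0,0.66]
    - [0,0,0,0,0,0,0.55]
    - [0,0,0,0,0,0,0.5]
    - [0,0,0,0,0,0,0.4]
    - [0,0,0,0,0,0,0.4]
    - [0,0,0,0,0,0,0.4]
    - [0,0,0,0,0,0,0.4]
  force: 30

```text
clock: 7.2
ee_pos: [487.6, -264.1, 0.6]
ee_rot: [[0.062, 0.998, 0.0], [0.998, -0.062, -0.0], [-0.0, 0.0, -1.0]]
ft_force: [0.3, 0.5, 0.9]
width: 39.3
gripper_force: 31.5
```

>>> jog_arm:
  motion:
    - [0,0,-1.5,0,0,0,0.4]
    - [0,0,-3,0,0,0,0.4]
    - [0,0,-3.5,0,0,0,0.4]
    - [0,0,-3.5,0,0,0,0.4]
    - [0.5,0,-2.5,0,0,0,0.4]
    - [3,0,0,0,0,0,0.4]
    - [4,0,0,0,0,0,0.4]
    - [4,0,0,0,0,0,0.4]
    - [4,0,0,0,0,0,0.4]
    - [4,0,0,0,0,0,0.4]

```text
clock: 8.2
ee_pos: [499.6, -68.0, 141.8]
ee_rot: [[0.062, 0.998, 0.001], [0.998, -0.062, -0.0], [-0.0, 0.001, -1.0]]
ft_force: [0.7, -0.7, -0.8]
width: 39.3
gripper_force: 31.4
```

Run:
```python
from h import *
print(ctrl.state()["width"])
plan([499.7,44.9,60],-9.6,op=.4)
```

```text
39.34929203327433
max mm/row 13.9
[[1.127,-0.07,0.817,0.0,0.0,0.011,0.4],[1.126,-0.082,0.817,0.0,0.0,0.011,0.4],[1.125,-0.094,0.817,0.0,0.0,0.011,0.4],[1.124,-0.105,0.817,0.0,0.0,0.011,0.4],[1.123,-0.117,0.818,0.0,0.0,0.011,0.4],[1.121,-0.129,0.818,0.0,0.0,0.011,0.4],[1.12,-0.141,0.818,0.0,0.0,0.011,0.4],[1.118,-0.152,0.818,0.0,0.0,0.011,0.4],[1.117,-0.164,0.818,0.0,0.0,0.011,0.4],[1.115,-0.175,0.818,0.0,0.0,0.011,0.4]]
```

>>> jog_arm:
  motion:
    - [1.4,-0.08,0,0,0,0.013,0.4]
    - [1.4,-0.1,0,0,0,0.013,0.4]
    - [1.4,-0.11,0.4,0,0,0.013,0.4]
    - [1.4,-0.13,0.8,0,0,0.013,0.4]
    - [1.4,-0.14,1.2,0,0,0.013,0.4]
    - [1.4,-0.16,1.2,0,0,0.013,0.4]
    - [1.4,-0.18,1.3,0,0,0.013,0.4]
    - [1.4,-0.2,1.5,0,0,0.013,0.4]
    - [0,0,1.2,0,0,0,0.4]
    - [0,0,0.6,0,0,0,0.4]

```text
clock: 9.2
ee_pos: [500.1, 43.1, 58.0]
ee_rot: [[0.164, 0.986, -0.001], [0.986, -0.164, -0.0], [-0.0, -0.001, -1.0]]
ft_force: [0.6, 0.6, 0.2]
width: 38.8
gripper_force: 31.4
```

Run:
```python
from h import *
s=ctrl.state();print(s["ee_pos"],s["width"])
plan([499.7,44.9,12.8],-9.6,op=.4)
c,R,t=cal("wrist");I,D=save("wrist","w5.png");D=np.where(D>0,D,np.nan)
P=(lambda v,u:(np.stack([(u-c["cx"])/c["fx"]*D,(v-c["cy"])/c["fy"]*D,D],-1)-t)@R)(*np.mgrid[:400,:640])
F=fit(P,34,44,(440,580,60,150));cy=np.array([.167,.986])
if len(F): y=(F[:,:2]-[492.7,2.5])@cy;print("fence top clamp y",len(F),np.percentile(y,[1,5,50,95,99]))
I2,D2=save("side","s2.png");cv2.imwrite("pics/s2c.png",cv2.resize(I2[130:270,230:400,::-1],None,fx=4,fy=4))
```

```text
[500.12308465  43.11831051  57.96072085] 38.820081494870365
max mm/row 4.5
[[0.017,-0.007,0.452,-0.0,0.0,0.0,0.4],[0.017,-0.007,0.452,-0.0,0.0,0.0,0.4],[0.017,-0.007,0.452,-0.0,0.0,0.0,0.4],[0.017,-0.007,0.452,-0.0,0.0,0.0,0.4],[0.017,-0.007,0.452,-0.0,0.0,0.0,0.4],[0.017,-0.007,0.452,-0.0,0.0,0.0,0.4],[0.017,-0.007,0.452,-0.0,0.0,0.0,0.4],[0.017,-0.007,0.452,-0.0,0.0,0.0,0.4],[0.017,-0.007,0.452,-0.0,0.0,0.0,0.4],[0.017,-0.007,0.452,-0.0,0.0,0.0,0.4]]
fence top clamp y 1554 [80.31802689 80.522194   84.53748202 87.89928032 88.03864238]
```

View pics/w5.png

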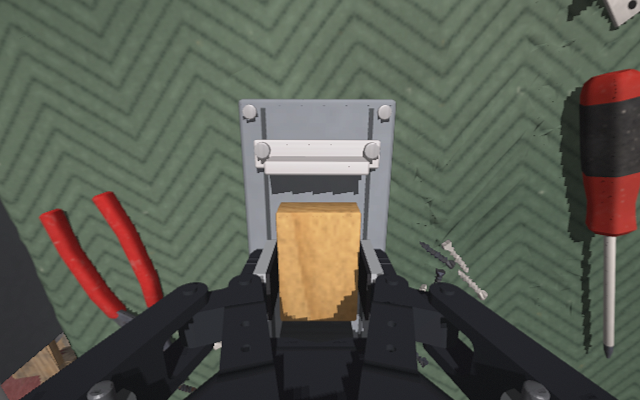

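Well aligned: the block at px (318,260) sits centred between the slots, with the fence ahead at rows 140–175. I'll lower it and release.

>>> jog_arm:
  motion:
    - [0,0,0.7,0,0,0,0.4]
    - [0,0,0.8,0,0,0,0.4]
    - [0,0,0.8,0,0,0,0.4]
    - [0,0,0.8,0,0,0,0.4]
    - [0,0,0.7,0,0,0,0.4]
    - [0,0,0.4,0,0,0,0.4]
    - [0,0,0.2,0,0,0,0.4]
    - [0,0,0.1,0,0,0,0.4]
    - [0,0,0,0,0,0,0.4]
    - [0,0,0,0,0,0,0.4]

```text
clock: 10.3
ee_pos: [501.0, 43.2, 13.8]
ee_rot: [[0.165, 0.986, 0.001], [0.986, -0.165, -0.0], [0.0, 0.001, -1.0]]
ft_force: [0.4, 0.3, -1.0]
width: 39.3
gripper_force: 31.4
```

>>> jog_arm:
  motion:
    - [0,0,0,0,0,0,0.5]
    - [0,0,0,0,0,0,0.6]
    - [0,0,0,0,0,0,0.75]
    - [0,0,0,0,0,0,0.75]
    - [0,0,-0.3,0,0,0,0.75]
    - [0,0,-1.5,0,0,0,0.75]
    - [0,0,-3,0,0,0,0.75]
    - [0,0,-4,0,0,0,0.75]
    - [0,0,-4,0,0,0,0.75]
    - [0,0,-2.5,0,0,0,0.75]

```text
clock: 11.3
ee_pos: [501.9, 43.1, 170.2]
ee_rot: [[0.165, 0.986, 0.004], [0.986, -0.165, -0.0], [0.0, 0.004, -1.0]]
ft_force: [1.0, 0.1, 0.9]
width: 64.3
gripper_force: 0.0
```

>>> jog_arm:
  motion:
    - [-2.5,0.15,-0.3,0,0,0,0.75]
    - [-2.5,0.15,-0.3,0,0,0,0.75]
    - [-2.6,0.15,-0.3,0,0,0,0.75]
    - [-2.6,0.15,-0.3,0,0,0,0.75]
    - [-2.6,0.15,-0.3,0,0,0,0.75]
    - [-2.6,0.15,-0.3,0,0,0,0.75]
    - [-2.6,0.2,-0.2,0,0,0,0.75]
    - [-2.6,0.2,0,0,0,0,0.75]
    - [-2.6,0.2,0,0,0,0,0.75]
    - [0,0,0,0,0,0,0.75]

```text
clock: 12.3
ee_pos: [476.8, -190.8, 186.8]
ee_rot: [[0.168, 0.986, 0.0], [0.986, -0.168, -0.001], [-0.001, 0.0, -1.0]]
ft_force: [1.1, 0.5, -0.5]
width: 64.0
gripper_force: 0.0
```

Run:
```python
from h import *
s=ctrl.state();print(s["ee_pos"])
c,R,t=cal("wrist");I,D=save("wrist","w6.png");D=np.where(D>0,D,np.nan)
P=(lambda v,u:(np.stack([(u-c["cx"])/c["fx"]*D,(v-c["cy"])/c["fy"]*D,D],-1)-t)@R)(*np.mgrid[:400,:640])
print("cam",-R.T@t)
O=np.array([492.7,2.5]);A=np.array([[.986,-.167],[.167,.986]])
G=fit(P,100,108,(440,540,-180,-60));r=cv2.minEnclosingCircle(G[:,:2].astype(np.float32)) if len(G) else 0;print("grip top",len(G),r,np.median(G,0) if len(G) else 0)
for nm,lo,hi,b in [("block",24,33,(460,540,0,90)),("pad",33,42,(460,540,-50,40)),("fence",34,44,(460,560,60,120))]:
    q=fit(P,lo,hi,b);C=(q[:,:2]-O)@A.T
    if len(q): print(nm,len(q),"x",np.percentile(C[:,0],[2,98]).round(1),"y",np.percentile(C[:,1],[2,98]).round(1))
for nm,z in [("crank_axis",47),("grip_mid",82.5),("block_mid",21)]:
    for q in ctrl.spot_point(nm,"wrist")[:1]: print(nm,q,ray("wrist",q["location"],z).round(1))
```

```text
[ 476.77852335 -190.7652844   186.84605894]
cam [ 489.86395129 -120.27247385  330.73231285]
grip top 576 ((500.24212646484375, -134.60556030273438), 10.414734840393066) [ 500.02940697 -134.29292654  103.57572674]
pad 1238 x [-23.   24.7] y [-44.6 -29.6]
crank_axis {'location': [298.0, 99.8], 'conf': 0.87} [ 473.8 -101.7   47. ]
grip_mid {'location': [332.9, 131.4], 'conf': 0.59} [ 499.7 -132.3   82.5]
```

View pics/w6.png

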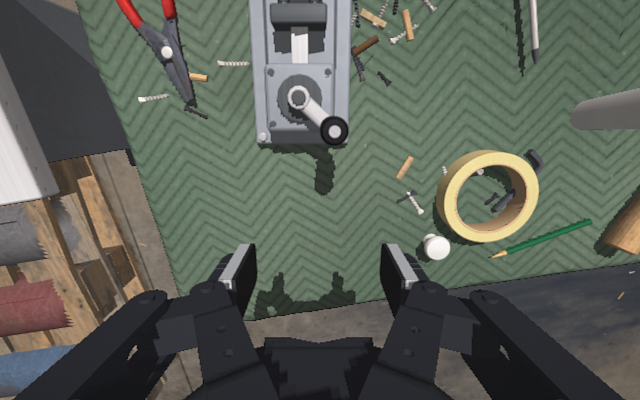

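>>> jog_arm:
  motion:
    - [1.5,0.33,0.5,0,0,0,0.75]
    - [1.5,0.34,0.5,0,0,0,0.75]
    - [1.5,0.34,0.5,0,0,0,0.75]
    - [1.46,0.33,0.5,0,0,0,0.75]
    - [0,0,1,0,0,0,0.75]
    - [0,0,2,0,0,0,0.75]
    - [0,0,2.5,0,0,0,0.75]
    - [0,0,2.5,0,0,0,0.75]
    - [0,0,1.5,0,0,0,0.75]
    - [0,0,0.6,0,0,0,0.75]

```text
clock: 13.5
ee_pos: [498.4, -130.9, 63.0]
ee_rot: [[0.165, 0.986, -0.004], [0.986, -0.165, 0.001], [0.001, -0.004, -1.0]]
ft_force: [-0.4, 0.5, 0.3]
width: 63.6
gripper_force: 0.0
```

Run:
```python
from h import *
s=ctrl.state();print(s["ee_pos"],s["ft_force"],s["width"])
P=np.load("P1.npy");O=np.array([492.7,2.5]);A=np.array([[.986,-.167],[.167,.986]])
q=fit(P,31,42,(440,540,-70,50));C=(q[:,:2]-O)@A.T;k=abs(C[:,0])<20
print("pad front y",np.percentile(C[k,1],[2,50,90,98,100]).round(1))
c,R,t=cal("wrist");I,D=save("wrist","w7.png");D=np.where(D>0,D,np.nan)
P=(lambda v,u:(np.stack([(u-c["cx"])/c["fx"]*D,(v-c["cy"])/c["fy"]*D,D],-1)-t)@R)(*np.mgrid[:400,:640])
for nm,lo,hi,b in [("block",24,33,(460,540,0,90)),("pad",33,42,(460,540,-50,40)),("fence",34,44,(460,560,60,120))]:
    q=fit(P,lo,hi,b);C=(q[:,:2]-O)@A.T
    if len(q): print(nm,len(q),"x",np.percentile(C[:,0],[2,98]).round(1),"y",np.percentile(C[:,1],[2,98]).round(1))
# fingertip heights near grip
m=(abs(P[...,2]-80)<40)&(np.hypot(P[...,0]-s["ee_pos"][0],P[...,1]-s["ee_pos"][1])<50)
r=(P[m]-s["ee_pos"])@s["ee_rot"];f=r[(abs(r[:,1])>22)&(abs(r[:,1])<45)];print("tip z",s["ee_pos"][2]-np.percentile(f[:,2],[90,98,99.5]))
```

```text
[ 498.41338536 -130.93957163   63.03103951] [-0.36898747  0.48686512  0.322107  ] 63.63071636716633
pad front y [-75.1 -28.8 -10.7  -9.6  -9.1]
pad 4646 x [-22.2  23.9] y [-44.4 -11.3]
tip z [45.27836885 40.39316927 39.98795195]
```

View pics/w7.png

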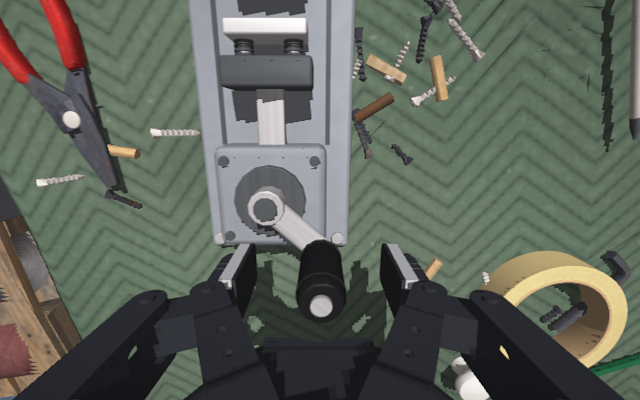

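Grip sits centred between the fingers (px 322,275) and the pad face is at clamp y ≈ -10, so c0 ≈ 0.3. The fence face at y ≈ 80 gives first contact near c ≈ 6.5. I'll close on the grip.

>>> jog_arm:
  motion:
    - [-0.3,0.05,-0.2,0,0,0,0.7]
    - [0,0,-0.1,0,0,0,0.55]
    - [0,0,0,0,0,0,0.4]
    - [0,0,0,0,0,0,0.3]
    - [0,0,0,0,0,0,0.2]
    - [0,0,0,0,0,0,0.15]
    - [0,0,0,0,0,0,0.15]
    - [0,0,0,0,0,0,0.15]
    - [0,0,0,0,0,0,0.15]
    - [0,0,0,0,0,0,0.15]
  force: 60

```text
clock: 14.55
ee_pos: [499.7, -134.6, 69.5]
ee_rot: [[0.165, 0.986, -0.001], [0.986, -0.165, -0.0], [-0.0, -0.001, -1.0]]
ft_force: [-5.0, 0.3, 8.4]
width: 20.4
gripper_force: 58.3
```

```bash
cat >> h.py <<'E'
AX=np.array([475.4,-101.8])
def ang():
    s=ctrl.state();r=s["ee_pos"][:2]-AX;th=np.arctan2(r[1],r[0])
    print("t",s["clock"],"pos",s["ee_pos"].round(1),"rad",np.hypot(*r).round(1),"th",th.round(3),"f",s["ft_force"].round(1),
      "tang(cw)",(s["ft_force"][:2]@[np.sin(th),-np.cos(th)]).round(1),"radial",(s["ft_force"][:2]@r/np.hypot(*r)).round(1),"w",s["width"].round(1),"c est",)
    return s,th
def wind(th,steps,R=40):
    "rows for clockwise steps starting at commanded angle th"
    Rm=ctrl.state()["ee_rot"];X,Y=Rm[:2,0],Rm[:2,1];o=[]
    for d in steps:
        v=R*np.array([np.cos(th-d)-np.cos(th),np.sin(th-d)-np.sin(th)]);th-=d
        o.append([round(float(v@X)/10,2),round(float(v@Y)/10,2),0,0,0,0,0.15])
    print("end th",th);print(o)
    return th
E
python3 - <<'E'
from h import *
s,th=ang();th=wind(th,[.1,.2]+[.25]*8);wind(th,[.25]*10)
E
```

```text
Traceback (most recent call last):
  File "h.py", line 33, in ang
    "tang(cw)",(s["ft_force"][:2]@[np.sin(th),-np.cos(th)]).round(1),"radial",(s["ft_force"][:2]@r/np.hypot(*r)).round(1),"w",s["width"].round(1),"c est",)
                                                                                                                              ^^^^^^^^^^^^^^^^
AttributeError: 'float' object has no attribute 'round'
```

```bash
sed -i 's/s\["width"\].round(1),"c est",/round(s["width"],1)/' h.py
python3 - <<'E'
from h import *
s,th=ang();th=wind(th,[.1,.2]+[.25]*8);wind(th,[.25]*10)
I,D=save("side","s3.png");cv2.imwrite("pics/s3c.png",cv2.resize(I[100:260,230:400,::-1],None,fx=3.7,fy=3.7,interpolation=cv2.INTER_CUBIC))
E
```

```text
t 14.55 pos [ 499.7 -134.6   69.5] rad 40.8 th -0.932 f [-5.   0.3  8.4] tang(cw) 3.9 radial -3.2 w 20.4
end th -3.23174621558576
[[-0.27, -0.29, 0, 0, 0, 0, 0.15], [-0.45, -0.66, 0, 0, 0, 0, 0.15], [-0.37, -0.93, 0, 0, 0, 0, 0.15], [-0.13, -0.99, 0, 0, 0, 0, 0.15], [0.12, -0.99, 0, 0, 0, 0, 0.15], [0.36, -0.93, 0, 0, 0, 0, 0.15], [0.58, -0.81, 0, 0, 0, 0, 0.15], [0.76, -0.64, 0, 0, 0, 0, 0.15], [0.9, -0.43, 0, 0, 0, 0, 0.15], [0.98, -0.2, 0, 0, 0, 0, 0.15]]
end th -5.73174621558576
[[1.0, 0.05, 0, 0, 0, 0, 0.15], [0.95, 0.29, 0, 0, 0, 0, 0.15], [0.85, 0.52, 0, 0, 0, 0, 0.15], [0.7, 0.72, 0, 0, 0, 0, 0.15], [0.5, 0.86, 0, 0, 0, 0, 0.15], [0.27, 0.96, 0, 0, 0, 0, 0.15], [0.02, 1.0, 0, 0, 0, 0, 0.15], [-0.23, 0.97, 0, 0, 0, 0, 0.15], [-0.46, 0.89, 0, 0, 0, 0, 0.15], [-0.66, 0.74, 0, 0, 0, 0, 0.15]]
```

View pics/s3c.png

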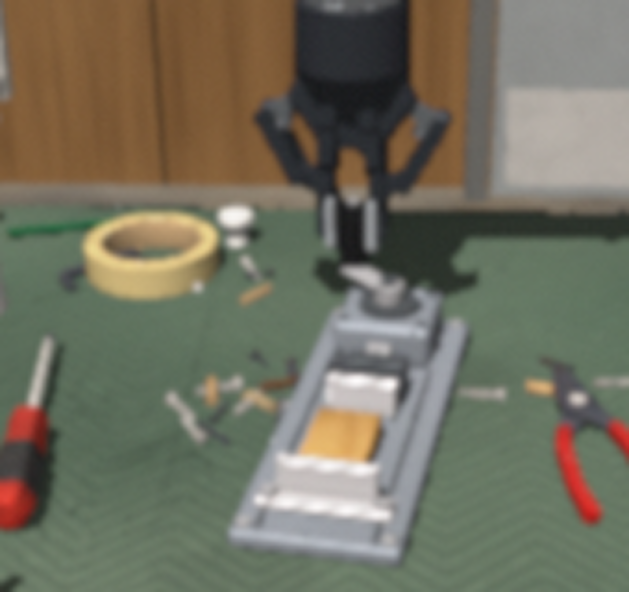

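The block lies flat between pad and fence, and the fingers hold the grip with clearance above the crank arm (around px 350,230). Start winding.

>>> jog_arm:
  motion:
    - [-0.27,-0.29,0,0,0,0,0.15]
    - [-0.45,-0.66,0,0,0,0,0.15]
    - [-0.37,-0.93,0,0,0,0,0.15]
    - [-0.13,-0.99,0,0,0,0,0.15]
    - [0.12,-0.99,0,0,0,0,0.15]
    - [0.36,-0.93,0,0,0,0,0.15]
    - [0.58,-0.81,0,0,0,0,0.15]
    - [0.76,-0.64,0,0,0,0,0.15]
    - [0.9,-0.43,0,0,0,0,0.15]
    - [0.98,-0.2,0,0,0,0,0.15]

```text
clock: 15.6
ee_pos: [434.5, -101.1, 69.6]
ee_rot: [[0.165, 0.986, -0.004], [0.986, -0.165, -0.005], [-0.005, -0.003, -1.0]]
ft_force: [-12.7, -7.8, 12.5]
width: 20.8
gripper_force: 60.8
```

Run:
```python
from h import *
ang();print(ctrl.state()["gripper_force"])
```

```text
t 15.6 pos [ 434.5 -101.1   69.6] rad 40.9 th 3.124 f [-12.7  -7.8  12.5] tang(cw) -8.0 radial 12.6 w 20.8
60.751075744628906
```

>>> jog_arm:
  motion:
    - [1.0,0.03,0,0,0,0,0.15]
    - [0.95,0.27,0,0,0,0,0.15]
    - [0.85,0.5,0,0,0,0,0.15]
    - [0.7,0.72,0,0,0,0,0.15]
    - [0.5,0.86,0,0,0,0,0.15]
    - [0.27,0.96,0,0,0,0,0.15]
    - [0.02,1.0,0,0,0,0,0.15]
    - [-0.23,0.97,0,0,0,0,0.15]
    - [-0.46,0.89,0,0,0,0,0.15]
    - [-0.66,0.74,0,0,0,0,0.15]

```text
clock: 16.6
ee_pos: [508.1, -81.4, 69.3]
ee_rot: [[0.164, 0.986, -0.005], [0.986, -0.164, -0.0], [-0.001, -0.005, -1.0]]
ft_force: [-14.3, 0.4, 15.6]
width: 20.6
gripper_force: 60.9
```

Run:
```python
from h import *
s,th=ang();print(s["gripper_force"])
wind(-5.732,[.1]*10);wind(-6.732,[.05]*10)
c,R,t=cal("wrist");I,D=save("wrist","w8.png");D=np.where(D>0,D,np.nan)
P=(lambda v,u:(np.stack([(u-c["cx"])/c["fx"]*D,(v-c["cy"])/c["fy"]*D,D],-1)-t)@R)(*np.mgrid[:400,:640])
O=np.array([492.7,2.5]);A=np.array([[.986,-.167],[.167,.986]])
for nm,lo,hi,b in [("block",24,33,(460,540,0,90)),("pad",33,42,(460,540,-50,60)),("fence",34,44,(460,560,70,120))]:
    q=fit(P,lo,hi,b);C=(q[:,:2]-O)@A.T
    if len(q): print(nm,len(q),"x",np.percentile(C[:,0],[2,98]).round(1),"y",np.percentile(C[:,1],[2,98]).round(1))
```

```text
t 16.6 pos [508.1 -81.4  69.3] rad 38.5 th 0.558 f [-14.3   0.4  15.6] tang(cw) -7.9 radial -11.9 w 20.6
60.944026708602905
end th -6.731999999999997
[[-0.31, 0.25, 0, 0, 0, 0, 0.15], [-0.34, 0.21, 0, 0, 0, 0, 0.15], [-0.36, 0.18, 0, 0, 0, 0, 0.15], [-0.37, 0.14, 0, 0, 0, 0, 0.15], [-0.39, 0.11, 0, 0, 0, 0, 0.15], [-0.39, 0.07, 0, 0, 0, 0, 0.15], [-0.4, 0.03, 0, 0, 0, 0, 0.15], [-0.4, -0.01, 0, 0, 0, 0, 0.15], [-0.4, -0.05, 0, 0, 0, 0, 0.15], [-0.39, -0.09, 0, 0, 0, 0, 0.15]]
end th -7.231999999999998
[[-0.19, -0.06, 0, 0, 0, 0, 0.15], [-0.19, -0.07, 0, 0, 0, 0, 0.15], [-0.18, -0.08, 0, 0, 0, 0, 0.15], [-0.18, -0.09, 0, 0, 0, 0, 0.15], [-0.17, -0.1, 0, 0, 0, 0, 0.15], [-0.17, -0.11, 0, 0, 0, 0, 0.15], [-0.16, -0.11, 0, 0, 0, 0, 0.15], [-0.16, -0.12, 0, 0, 0, 0, 0.15], [-0.15, -0.13, 0, 0, 0, 0, 0.15], [-0.15, -0.14, 0, 0, 0, 0, 0.15]]
block 5714 x [-16.5  22.2] y [-0.4 51.1]
pad 3633 x [-22.3  24.1] y [-20.   12.9]
```

Tangential drag is 8 N, which matches the pure gear friction, and the pad face is at about 13 mm. Contact is roughly 1.45 rad ahead.

>>> jog_arm:
  motion:
    - [-0.31,0.25,0,0,0,0,0.15]
    - [-0.34,0.21,0,0,0,0,0.15]
    - [-0.36,0.18,0,0,0,0,0.15]
    - [-0.37,0.14,0,0,0,0,0.15]
    - [-0.39,0.11,0,0,0,0,0.15]
    - [-0.39,0.07,0,0,0,0,0.15]
    - [-0.4,0.03,0,0,0,0,0.15]
    - [-0.4,-0.01,0,0,0,0,0.15]
    - [-0.4,-0.05,0,0,0,0,0.15]
    - [-0.39,-0.09,0,0,0,0,0.15]

```text
clock: 17.65
ee_pos: [511.9, -117.7, 69.5]
ee_rot: [[0.165, 0.986, -0.0], [0.986, -0.165, 0.003], [0.003, -0.001, -1.0]]
ft_force: [-3.5, 9.1, 8.7]
width: 20.9
gripper_force: 60.5
```

```bash
cat > m.py <<'E'
from h import *
import sys
ang()
c,R,t=cal("wrist");I,D=save("wrist",sys.argv[1]);D=np.where(D>0,D,np.nan)
P=(lambda v,u:(np.stack([(u-c["cx"])/c["fx"]*D,(v-c["cy"])/c["fy"]*D,D],-1)-t)@R)(*np.mgrid[:400,:640])
C=P[...,:2]-[492.7,2.5];X=C@[.986,-.167];Y=C@[.167,.986]
for x0 in (-12,0,12):
    k=(abs(X-x0)<3)&(Y>-40)&(Y<60);y=Y[k];z=P[k][:,2]
    h=[(int(a),float(np.nanmedian(z[(y>=a)&(y<a+2)]).round(0))) for a in range(-32,44,2) if ((y>=a)&(y<a+2)).any()]
    print(x0,h)
E
python3 m.py w9.png
```

```text
t 17.65 pos [ 511.9 -117.7   69.5] rad 39.8 th -0.412 f [-3.5  9.1  8.7] tang(cw) -7.0 radial -6.8 w 20.9
-12 [(-32, 11.0), (-30, 10.0), (-28, 10.0), (-26, 10.0), (-24, 11.0), (-22, 11.0), (-20, 11.0), (-18, 11.0), (-16, 36.0), (-14, 40.0), (-12, 40.0), (-10, 40.0), (-8, 40.0), (-6, 40.0), (-4, 40.0), (-2, 40.0), (0, 32.0), (2, 29.0), (4, 29.0), (6, 29.0), (8, 29.0), (10, 36.0), (12, 37.0), (14, 37.0)]
0 [(-32, 29.0), (-30, 29.0), (-28, 28.0), (-26, 29.0), (-24, 29.0), (-22, 29.0), (-20, 28.0), (-18, 29.0), (-16, 39.0), (-14, 40.0), (-12, 40.0), (-10, 40.0), (-8, 40.0), (-6, 40.0), (-4, 40.0), (-2, 40.0), (6, 11.0), (8, 19.0), (10, 30.0), (12, 37.0), (14, 37.0)]
12 [(-32, 11.0), (-30, 10.0), (-28, 10.0), (-26, 11.0), (-24, 11.0), (-22, 11.0), (-20, 10.0), (-18, 11.0), (-16, 35.0), (-14, 40.0), (-12, 40.0), (-10, 40.0), (-8, 40.0), (-6, 40.0), (-4, 40.0), (-2, 40.0), (0, 31.0), (2, 29.0), (4, 29.0), (6, 29.0), (8, 30.0), (10, 36.0), (12, 37.0), (14, 36.0)]
```

>>> jog_arm:
  motion:
    - [-0.19,-0.06,0,0,0,0,0.15]
    - [-0.19,-0.07,0,0,0,0,0.15]
    - [-0.18,-0.08,0,0,0,0,0.15]
    - [-0.18,-0.09,0,0,0,0,0.15]
    - [-0.17,-0.1,0,0,0,0,0.15]
    - [-0.17,-0.11,0,0,0,0,0.15]
    - [-0.16,-0.11,0,0,0,0,0.15]
    - [-0.16,-0.12,0,0,0,0,0.15]
    - [-0.15,-0.13,0,0,0,0,0.15]
    - [-0.15,-0.14,0,0,0,0,0.15]

```text
clock: 18.7
ee_pos: [501.1, -133.3, 69.7]
ee_rot: [[0.165, 0.986, 0.005], [0.986, -0.165, 0.002], [0.003, 0.004, -1.0]]
ft_force: [6.4, 7.4, 0.9]
width: 20.4
gripper_force: 59.6
```

```bash
python3 m.py w10.png | cut -c1-700
python3 - <<'E'
from h import *
wind(-7.232,[.04]*5)
E
```

```text
t 18.7 pos [ 501.1 -133.3   69.7] rad 40.7 th -0.886 f [6.4 7.4 0.9] tang(cw) -9.7 radial -1.7 w 20.4
-12 [(-32, 10.0), (-30, 11.0), (-28, 11.0), (-26, 11.0), (-24, 10.0), (-22, 10.0), (-20, 11.0), (-18, 11.0), (-16, 11.0), (-14, 31.0), (-12, 40.0), (-10, 40.0), (-8, 40.0), (-6, 40.0), (-4, 39.0)]
0 [(-32, 29.0), (-30, 28.0), (-28, 28.0), (-26, 29.0), (-24, 28.0), (-22, 29.0), (-20, 28.0), (-18, 29.0), (-16, 28.0), (-14, 37.0), (-12, 40.0), (-10, 40.0), (-8, 40.0), (-6, 40.0), (-4, 39.0)]
12 [(-32, 11.0), (-30, 11.0), (-28, 10.0), (-26, 11.0), (-24, 10.0), (-22, 11.0), (-20, 10.0), (-18, 11.0), (-16, 11.0), (-14, 30.0), (-12, 40.0), (-10, 40.0), (-8, 40.0), (-6, 40.0), (-4, 39.0)]
end th -7.432
[[-0.11, -0.12, 0, 0, 0, 0, 0.15], [-0.11, -0.12, 0, 0, 0, 0, 0.15], [-0.1, -0.12, 0, 0, 0, 0, 0.15], [-0.1, -0.13, 0, 0, 0, 0, 0.15], [-0.09, -0.13, 0, 0, 0, 0, 0.15]]
```

>>> jog_arm:
  motion:
    - [-0.11,-0.12,0,0,0,0,0.15]
    - [-0.11,-0.12,0,0,0,0,0.15]
    - [-0.1,-0.12,0,0,0,0,0.15]
    - [-0.1,-0.13,0,0,0,0,0.15]
    - [-0.09,-0.13,0,0,0,0,0.15]
    - [0,0,0,0,0,0,0.15]
    - [0,0,0,0,0,0,0.15]
    - [0,0,0,0,0,0,0.15]
    - [0,0,0,0,0,0,0.15]
    - [0,0,0,0,0,0,0.15]

```text
clock: 19.75
ee_pos: [495.1, -137.7, 69.8]
ee_rot: [[0.165, 0.986, 0.007], [0.986, -0.166, 0.001], [0.002, 0.006, -1.0]]
ft_force: [8.5, 5.7, -1.1]
width: 20.5
gripper_force: 59.3
```

```bash
cat > k.py <<'E'
from h import *
import sys
ang()
I,D=save("side",sys.argv[1]);I2,D2=save("top","t"+sys.argv[1])
c,R,t=cal("side");D=np.where(D>0,D,np.nan)
P=(lambda v,u:(np.stack([(u-c["cx"])/c["fx"]*D,(v-c["cy"])/c["fy"]*D,D],-1)-t)@R)(*np.mgrid[:400,:640])
a=cv2.resize(I[180:250,280:370,::-1],(780,600),interpolation=cv2.INTER_CUBIC);cv2.imwrite("pics/c"+sys.argv[1],a)
E
python3 k.py s4.png;python3 - <<'E'
from h import *
wind(-7.432,[.05]*4)
E
```

```text
t 19.75 pos [ 495.1 -137.7   69.8] rad 40.9 th -1.069 f [ 8.5  5.7 -1.1] tang(cw) -10.2 radial -0.9 w 20.5
end th -7.632
[[-0.11, -0.17, 0, 0, 0, 0, 0.15], [-0.1, -0.17, 0, 0, 0, 0, 0.15], [-0.09, -0.18, 0, 0, 0, 0, 0.15], [-0.08, -0.18, 0, 0, 0, 0, 0.15]]
```

>>> jog_arm:
  motion:
    - [-0.11,-0.17,0,0,0,0,0.15]
    - [-0.1,-0.17,0,0,0,0,0.15]
    - [-0.09,-0.18,0,0,0,0,0.15]
    - [-0.08,-0.18,0,0,0,0,0.15]
    - [0,0,0,0,0,0,0.15]
    - [0,0,0,0,0,0,0.15]
    - [0,0,0,0,0,0,0.15]
    - [0,0,0,0,0,0,0.15]
    - [0,0,0,0,0,0,0.15]
    - [0,0,0,0,0,0,0.15]

```text
clock: 20.85
ee_pos: [488.5, -140.9, 69.9]
ee_rot: [[0.166, 0.986, 0.009], [0.986, -0.166, -0.0], [0.001, 0.009, -1.0]]
ft_force: [12.1, 4.3, -4.4]
width: 20.5
gripper_force: 59.0
```

```bash
python3 k.py s5.png;python3 - <<'E'
from h import *
wind(-7.632,[.05]*4)
E
```

```text
t 20.85 pos [ 488.5 -140.9   69.9] rad 41.2 th -1.248 f [12.1  4.3 -4.4] tang(cw) -12.8 radial -0.3 w 20.5
end th -7.831999999999999
[[-0.07, -0.19, 0, 0, 0, 0, 0.15], [-0.06, -0.19, 0, 0, 0, 0, 0.15], [-0.05, -0.19, 0, 0, 0, 0, 0.15], [-0.04, -0.2, 0, 0, 0, 0, 0.15]]
```

View pics/cs5.png

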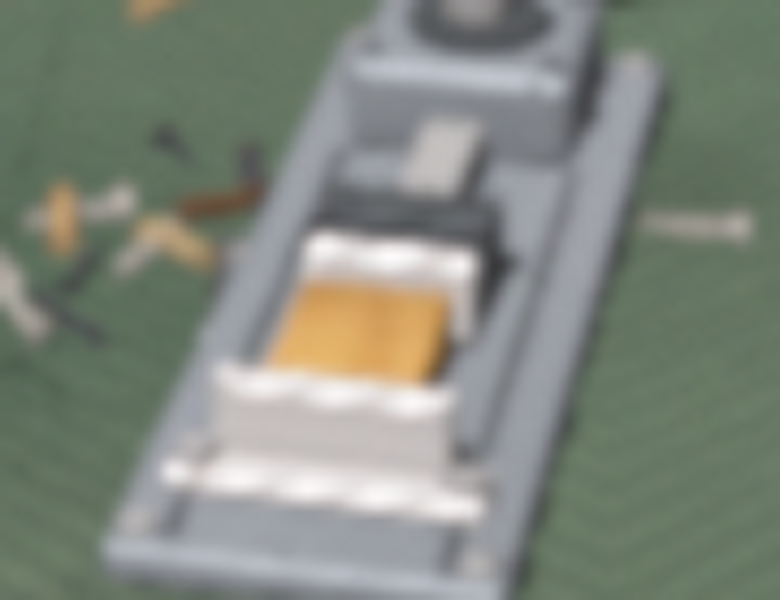

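The block is clamped flat against the fence. Tangential force of 12.8 N, less about 7.6 N friction, gives around 42 N. Sweep geometry gives about 2 mm, or 50 N. I'll ease the hand's push off, then open and lift away.

>>> jog_arm:
  motion:
    - [0.03,0.12,0,0,0,0,0.15]
    - [0.03,0.12,0,0,0,0,0.15]
    - [0.03,0.11,0,0,0,0,0.15]
    - [0,0,0,0,0,0,0.15]
    - [0,0,0,0,0,0,0.25]
    - [0,0,0,0,0,0,0.4]
    - [0,0,0,0,0,0,0.55]
    - [0,0,0,0,0,0,0.7]
    - [0,0,0,0,0,0,0.8]
    - [0,0,0,0,0,0,0.8]

```text
clock: 21.95
ee_pos: [488.0, -141.0, 68.3]
ee_rot: [[0.165, 0.986, -0.0], [0.986, -0.165, 0.0], [0.0, -0.0, -1.0]]
ft_force: [-0.4, 0.8, 0.8]
width: 68.0
gripper_force: 0.0
```

>>> jog_arm:
  motion:
    - [0,0,-0.5,0,0,0,0.8]
    - [0,0,-1.5,0,0,0,0.8]
    - [0,0,-2,0,0,0,0.8]
    - [0,0,-2.5,0,0,0,0.8]
    - [0,0,-3,0,0,0,0.8]
    - [1,0,-2,0,0,0,0.8]
    - [2.5,0,0,0,0,0,0.8]
    - [2.5,0,0,0,0,0,0.8]
    - [2,0,0,0,0,0,0.8]
    - [0,0,0,0,0,0,0.8]

```text
clock: 22.95
ee_pos: [501.7, -60.2, 183.9]
ee_rot: [[0.163, 0.987, 0.001], [0.987, -0.163, 0.001], [0.001, 0.0, -1.0]]
ft_force: [-0.4, -0.5, 0.1]
width: 68.3
gripper_force: 0.0
```

```bash
python3 m.py w11.png;python3 - <<'E'
from h import *
c,R,t=cal("wrist");I,D=ctrl.get_image("wrist");D=np.where(D>0,D,np.nan)
P=(lambda v,u:(np.stack([(u-c["cx"])/c["fx"]*D,(v-c["cy"])/c["fy"]*D,D],-1)-t)@R)(*np.mgrid[:400,:640])
G=fit(P,100,108,(420,540,-180,-60));print("grip",len(G),cv2.minEnclosingCircle(G[:,:2].astype(np.float32)) if len(G) else 0)
E
```

```text
t 22.95 pos [501.7 -60.2 183.9] rad 49.2 th 1.007 f [-0.4 -0.5  0.1] tang(cw) -0.1 radial -0.6 w 68.3
-12 [(-32, 10.0), (-30, 11.0), (-28, 10.0), (-26, 11.0), (-24, 10.0), (-22, 11.0), (-20, 11.0), (-18, 11.0), (-16, 11.0), (-12, 39.0), (-10, 40.0), (-8, 40.0), (-6, 40.0), (-4, 40.0), (-2, 40.0), (0, 40.0), (2, 39.0), (4, 29.0), (6, 30.0), (8, 28.0), (10, 30.0), (12, 37.0), (14, 37.0), (16, 37.0), (18, 37.0), (20, 30.0), (22, 29.0), (24, 28.0), (26, 29.0), (28, 29.0), (30, 29.0), (32, 29.0), (34, 29.0), (36, 28.0), (38, 28.0), (40, 29.0), (42, 28.0)]
0 [(-32, 28.0), (-30, 28.0), (-28, 29.0), (-26, 28.0), (-24, 28.0), (-22, 28.0), (-20, 28.0), (-18, 29.0), (-16, 28.0), (-14, 29.0), (-12, 39.0), (-10, 40.0), (-8, 40.0), (-6, 40.0), (-4, 40.0), (-2, 40.0), (0, 40.0), (2, 40.0), (4, 12.0), (6, 10.0), (8, 10.0), (10, 10.0), (12, 37.0), (14, 37.0), (16, 37.0), (18, 36.0), (20, 35.0), (22, 29.0), (24, 29.0), (26, 29.0), (28, 28.0), (30, 28.0), (32, 28.0), (34, 28.0), (36, 29.0), (38, 29.0), (40, 28.0), (42, 28.0)]
12 [(-32, 11.0), (-30, 11.0), (-28, 11.0), (-26, 11.0), (-24, 10.0), (-22, 11.0), (-20, 10.0), (-18, 10.0), (-16, 11.0), (-12, 39.0), (-10, 40.0), (-8, 40.0), (-6, 40.0), (-4, 40.0), (-2, 40.0), (0, 41.0), (2, 40.0), (4, 28.0), (6, 30.0), (8, 28.0), (10, 28.0), (12, 37.0), (14, 37.0), (16, 37.0), (18, 37.0), (20, 32.0), (22, 29.0), (24, 28.0), (26, 28.0), (28, 29.0), (30, 28.0), (32, 29.0), (34, 28.0), (36, 29.0), (38, 29.0), (40, 29.0), (42, 29.0)]
grip 381 ((490.4747314453125, -139.93296813964844), 10.361410140991211)
```

View pics/w11.png

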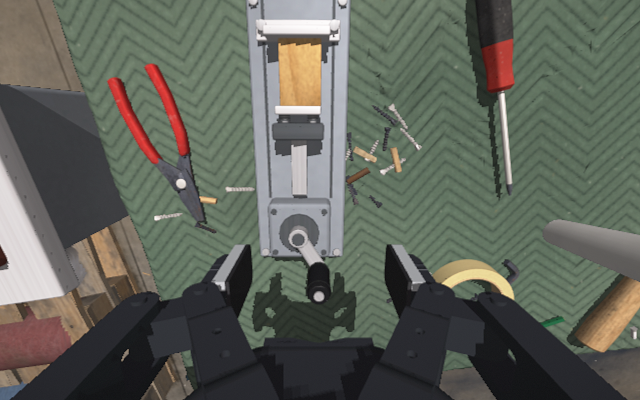

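The pad is tight on the block (px 300,75), which is against the fence. The carriage-to-pad gap went from about 10 mm free to about 8 mm, so compression is about 2 mm (half). The hand is clear.

```bash
python3 -c "
from station import ctrl
print(ctrl.sign_off())"
```

```text
the job is handed in; nothing more can be done
None
```

The smaller offcut is clamped flat against the fence with the pad's spring compressed about 2 mm (roughly 50 N, estimated from depth images and crank force). The crank was wound in one go and released, the larger offcut was left alone, and the job was handed in at about 23 s.

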